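# Centre the wobbly pot on its stand

## Task

The small grey pot has been left near the edge of its round wooden stand, where it could fall off. With the fingertips only, nudge it low on its belly with light taps until it stands upright in the middle of the stand top. Do not pinch, lift, tip or hit it hard, and leave the stand and the other toys where they are.

Things in the scene. Friction and masses are not known exactly. Their poses are not given: they have to be found in the camera images.
- pot: small grey ceramic pot, round about its z axis, 0.2 kg (varies 0.7 to 1.3 times), standing off-centre on the stand top. 64 mm high on a narrow foot 40 mm across; it widens to a belly 60 mm across between 14 and 24 mm above its underside, then narrows to a neck 30 mm across at 54 mm and a rim 40 mm across at the top. Tippy: pushed slowly on the belly it slides, pushed on the neck or rim it tips over. Origin: centre of its underside, z up.
- stand: round turned pale wooden pedestal for the pot, 60 mm high, 1 kg, loose on the bench. Flat top disc 92 mm across and 12 mm thick, thin stem, foot 100 mm across. Origin: centre of its underside on the bench; z up; its yaw means nothing (round).
- stand_top (a point): centre of the stand's flat top, 60 mm above the bench: the pot's underside centre belongs here
- xylo_bar: loose wooden xylophone bar lying near the stand, 170 x 30 x 12 mm, long along its x. Origin: centre of its underside. Leave alone
- wood_ring: wooden ring lying near the stand, 68 mm across, hole 28 mm, 22 mm high. Origin: centre of its underside. Leave alone
- acrylic_tower: tower of four bonded clear acrylic blocks, 60 mm wide at the foot, 144 mm high. Origin: centre of its underside. Leave alone
- helmet: red plastic helmet for a doll, dome 112 mm across, 59 mm high. Origin: centre of its underside. Leave alone
- excavator: orange toy excavator, about 180 x 90 mm, 111 mm high, boom towards its -x. Origin: under its middle, on the bench. Leave alone
- arch_block: pale wooden arch block, 30 x 80 mm, 65 mm high. Origin: centre of its underside. Leave alone
- mallet: small wooden xylophone mallet lying on the bench, 170 mm long along its x, head 22 mm across. Origin: on the bench under the middle of the stick. Leave alone
Things that resemble listed ones, but are neither listed nor needed, are in the scene too. What is shaped like the stand but black or purple is not meant. Leave any red look-alike of the pot alone.

How it is judged:
By the outcome, as a careful person would: the job done as asked, in the order asked, and still so for the second after the job is handed in, with the robot touching nothing.
It also fails if it takes over 45 s, if anything falls off the work surface, if the arm or the gripper's body presses on something with over 40 N, if the wrist force passes 120 N, or if a joint passes its speed limit or range.

## Robot

A 6-joint arm with a two-finger parallel gripper is mounted at the origin on the work surface. World frame = base frame: x ahead of the robot, y to its left, z up, the work surface at z = 0. Lengths are in m, angles in rad, forces in N, time in s.
With the tool pointing down it reaches from about 0.375 to 0.9 m from the base axis. Payload 3.1 kg.
Tool frame: the origin (TCP) lies at the very end of the fingers, on their centre line; the grasp point (between the pads) lies 19 mm behind it (manip.grasp_offset is the distance from the TCP to the grasp point, in m); y points along the fingers, z is the direction in which the jaws open and shut, and the axes are right-handed (so a half turn about y gives the same grasp; the last joint's range is limited). The gripper opens to 85 mm and grips with 20 to 120 N. Pads are 22 mm wide; open, the fingers measure 114 mm over their backs; the gripper's body (76 mm by 85 mm) begins 54 mm behind the grasp point. The pads swing forward as they close: fully open they stand 13 mm farther back than shut.
Start: joints at [-1.298, 0.527, 1.433, -0, 1.181, -0.178], TCP at [0.273, -0.562, 0.231] pointing down, gripper open.
Joint ranges: [-3.08, 3.08], [-0.75, 2.2], [0.22, 2.44], [-1.43, 4.57], [0, 2.65], [-2.85, 2.85]. Speed limits (rad/s): [2.79, 2.79, 3.14, 3.14, 3.14, 3.14].

## Interface

Orientations are given as a unit quaternion [x, y, z, w].
In Python, from station import manip gives the robot as it stands.
- The arm moves only by the tool apply_moves, never from a script. Its argument "motion" is a list of rows, each a list of 5 numbers: the finger opening in mm, from 0 to 85.4, then the shift along the tool's x, y, z in units of 30 mm (1.0 is 30 mm), then the turn about the tool's y in units of 10 degrees (1.0 is 10 degrees). In form: [[fingers, x, y, z, twist], ...]. A call has 1 to 12 rows; each row is the pose to reach, as a shift and turn from the pose commanded when the call began, along the tool's axes at that moment; what a row does not reach only later rows make up. A row lasts 1/8 s, in which the tool goes at most 62.5 mm and 10.7 degrees, less where a joint would pass 70% of its speed; a pose out of reach is approached as far as the arm can. A call with a gripper value outside its range is refused whole. The fingers move at their own pace and stop on an object; "squeeze" is the grip in N (left out, the last holds). Time passes only in rows, so rows that repeat a pose let the fingers close. It gives the time, the measured TCP pose, the force and the opening at its end, in the units of the state.
- manip.sense(): the state, without advancing time (a new reading comes with each control period).
- manip.snapshot(name): name is "scene" or "top" or "wrist"; returns the picture (420x560x3 uint8, red, green, blue); there is no depth.
- manip.get_calibration(name): a dict with "intrinsics" (3x3 intrinsics, pixels), "extrinsics" (4x4, takes a point from camera to world coordinates). Camera axes: x right, y up, looking along -z (the intrinsics and any distortion apply to the point x, -y, -z); pixel columns grow to the right and rows downward; lengths in m; the calibration is good to about 2 mm. A picture is of the moment at which its call begins: read the wrist's pose just before it. get_calibration takes no time and is no camera call; for the wrist camera it gives the pose at the moment of the call.
- manip.sign_off(): hands the job in, once; it reports no verdict.
The state is a dict: "t": time; "q": joint angles; "qd": joint speeds; "tau": joint torques, N m; "tcp_pos": TCP position; "tool_rot": TCP orientation; "force": force on the tool from outside, world axes, zero at the start; "ft_torque": the same for the moment, N m; "finger_gap": opening from 0.0 (shut) to 1.0 (fully open).
Only numpy, scipy, OpenCV 4.12 (cv2) and the standard library are available. Lean on these libraries where they do the work, as an engineer would, in place of code of your own. Each camera call takes 0.05 s, during which the arm holds its last target.

## Working session

There is one attempt and no reset: what is moved stays moved. The work goes in short steps, Python scripts to look and compute and a tool call to move; the robot and the scene stay as the last step left them, time stands still between calls to the robot, and variables do not carry over. Pictures are saved under pics/ and viewed, and the job is handed in when it is done.

Besides the shell and the picture viewer there is one more tool, called after "Call:" as name([rows], argument=value, ...), one row to a line, values as JSON. apply_moves: Moves the arm, as the interface text tells. Its arguments: {"type":"object","properties":{"motion":{"type":"array"},"squeeze":{"type":"number"}},"required":["motion"]}

```bash
ls; mkdir -p pics; python3 - <<'E'
from station import manip
import cv2
s=manip.sense();print(s)
for n in ["scene","top","wrist"]:
    c=manip.get_calibration(n);print(n,c)
    im=manip.snapshot(n);cv2.imwrite(f"pics/{n}0.png",im[:,:,::-1])
E
```

```text
pics
{'t': 0.0, 'q': array([-1.29746219e+00,  5.28479654e-01,  1.43390996e+00, -3.03579510e-05,
        1.18138150e+00, -1.78490467e-01]), 'qd': array([-0.00026514, -0.00179494,  0.00038112,  0.00294904,  0.00093757,
       -0.0008163 ]), 'tau': array([ 1.60380091e-04, -4.42354381e+01, -1.78022808e+01, -3.03513052e-04,
        8.20291985e-03, -2.27614258e-06]), 'tcp_pos': array([ 0.27270743, -0.56156918,  0.23032289]), 'tool_rot': array([-0.1584391 ,  0.68990685, -0.68836912,  0.15834625]), 'force': array([ 0.29736939,  0.13454287, -0.34871009]), 'ft_torque': array([ 0.00735968, -0.02094911,  0.03348633]), 'finger_gap': 0.9963025520716244}
scene {'intrinsics': array([[486.53139012,   0.        , 278.03395842],
       [  0.        , 486.53139012, 212.11601755],
       [  0.        ,   0.        ,   1.        ]]), 'extrinsics': array([[ 0.39546796, -0.74829121,  0.53260243,  1.286136  ],
       [ 0.9183891 ,  0.33030633, -0.21785133, -0.30935832],
       [-0.01290572,  0.57528948,  0.81784806,  1.223951  ],
       [ 0.        ,  0.        ,  0.        ,  1.        ]])}
top {'intrinsics
[... 153 characters left out ...]
]]), 'extrinsics': array([[ 0.02779598,  0.99727164, -0.06838608,  0.43618161],
       [-0.99912216,  0.02557223, -0.03318096, -0.02263078],
       [-0.03134164,  0.06924834,  0.997107  ,  1.08630231],
       [ 0.        ,  0.        ,  0.        ,  1.        ]])}
wrist {'intrinsics': array([[298.50606489,   0.        , 276.94534864],
       [  0.        , 298.50606489, 209.89277832],
       [  0.        ,   0.        ,   1.        ]]), 'extrinsics': array([[ 0.43636019,  0.85440879,  0.28209114,  0.34501317],
       [-0.8997686 ,  0.41522983,  0.13416649, -0.52686869],
       [-0.00249962, -0.31236166,  0.94995997,  0.37341443],
       [ 0.        ,  0.        ,  0.        ,  1.        ]])}
```

View pics/scene0.png

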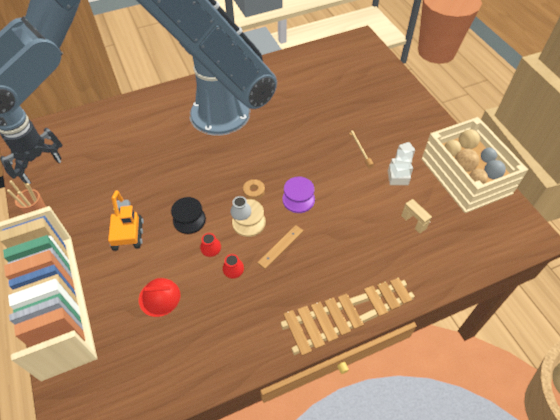

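View pics/top0.png

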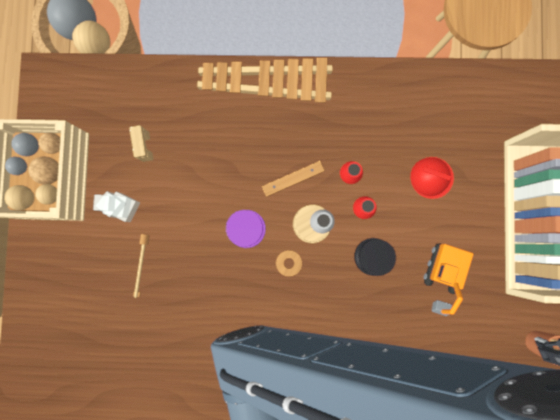

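View pics/wrist0.png

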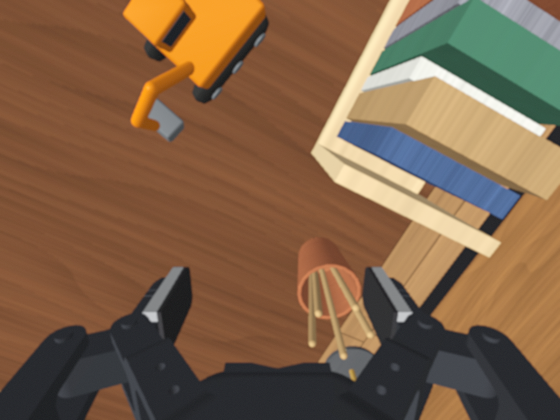

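The pale stand is at top (312,224) and scene (249,216). The grey pot on it is at top (321,221) and scene (241,207). The black stand at top (375,257), the purple one at (245,229) and the red pots at (351,172) and (365,208) are look-alikes. Next I'll enlarge a crop to confirm and measure.

```bash
cat > h.py <<'E'
import numpy as np, cv2
from station import manip
def ray(name,u,v,c=None):
    c=c or manip.get_calibration(name)
    K,E=c['intrinsics'],c['extrinsics']
    d=np.linalg.inv(K)@[u,v,1.]; d=E[:3,:3]@(d*[1,-1,-1]); return E[:3,3],d/np.linalg.norm(d)
def plane(name,u,v,z,c=None):
    o,d=ray(name,u,v,c); return o+d*(z-o[2])/d[2]
def proj(name,p,c=None):
    c=c or manip.get_calibration(name)
    K,E=c['intrinsics'],c['extrinsics']
    q=E[:3,:3].T@(np.array(p)-E[:3,3]); q=K@(q*[1,-1,-1]); return q[:2]/q[2]
def tri(a,b):
    A=[];B=[]
    M=np.zeros((3,3));r=np.zeros(3)
    for o,d in (a,b):
        P=np.eye(3)-np.outer(d,d);M+=P;r+=P@o
    return np.linalg.solve(M,r)
E
python3 - <<'E'
import cv2,numpy as np
t=cv2.imread('pics/top0.png');s=cv2.imread('pics/scene0.png')
a=cv2.resize(t[194:254,282:342],(400,400),interpolation=cv2.INTER_CUBIC)
b=cv2.resize(s[186:246,218:278],(400,400),interpolation=cv2.INTER_CUBIC)
cv2.imwrite('pics/crop0.png',np.hstack([a,b]))
E
```

```text
(no output)
```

View pics/crop0.png

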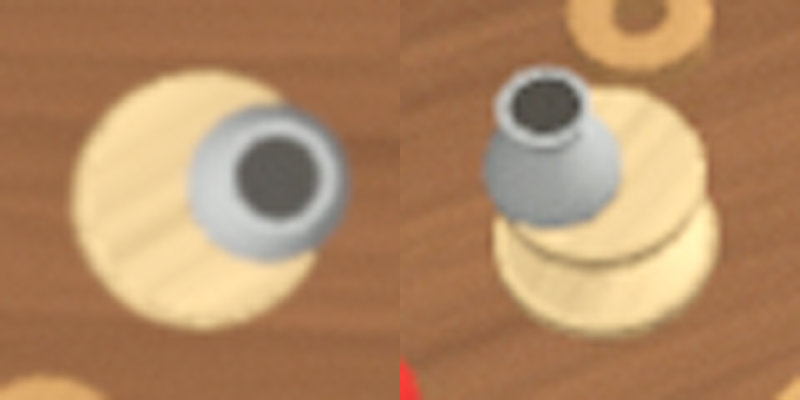

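```bash
python3 - <<'E'
from h import *
t=cv2.imread('pics/top0.png')
# upscaled top crop
x0,y0,k=282,194,60/400
c=cv2.imread('pics/crop0.png')[:, :400]
h=cv2.cvtColor(c,cv2.COLOR_BGR2HSV)
pale=((h[...,2]>185)&(h[...,1]>60)).astype(np.uint8)
grey=((h[...,1]<50)).astype(np.uint8)
dark=((h[...,1]<60)&(h[...,2]<120)).astype(np.uint8)
def big(m):
    cs,_=cv2.findContours(m,0,1);return max(cs,key=cv2.contourArea)
px=lambda p:(x0+(p[0]+.5)*k-.5,y0+(p[1]+.5)*k-.5)
g=big(grey);d=big(dark);
(cg,rg)=cv2.minEnclosingCircle(g);(cd,rd)=cv2.minEnclosingCircle(d)
u=cv2.minEnclosingCircle(big(pale))
for n,(q,r),z in (('pale',u,.06),('belly',(cg,rg),.079),('rimhole',(cd,rd),.124)):
    p=px(q);P=plane('top',*p,z);print(n,q,r,p,P,'rad mm',1000*np.linalg.norm(plane('top',p[0]+r*k,p[1],z)-P))
E
```

```text
pale (200.0706329345703, 198.79656982421875) 131.3383331298828 (311.58559494018556, 223.3944854736328) [ 0.48375219 -0.07532532  0.06      ] rad mm 49.44026186217111
belly (266.657470703125, 183.1712646484375) 81.15921020507812 (321.57362060546876, 221.05068969726562) [ 0.48931653 -0.09884338  0.079     ] rad mm 29.968723717901913
rimhole (277.30682373046875, 177.28933715820312) 38.99428176879883 (323.1710235595703, 220.16840057373048) [ 0.48912629 -0.09915534  0.124     ] rad mm 13.76107443030979
```

```bash
cat >> h.py <<'E'
from scipy.spatial.transform import Rotation as R
def rot(): return R.from_quat(manip.sense()['tool_rot']).as_matrix()
def tomove(target,s=None):
    s=s or manip.sense(); return R.from_quat(s['tool_rot']).as_matrix().T@(np.array(target)-s['tcp_pos'])/0.03
E
python3 - <<'E'
from h import *
M=rot();print(M.round(3))
c=manip.get_calibration('wrist')['extrinsics'];s=manip.sense()
print('cam in tool',M.T@(c[:3,3]-s['tcp_pos']), 'look',M.T@-c[:3,2])
d=np.array([.4838-.4892,-.0755+.099,0]);print(np.linalg.norm(d));d/=np.linalg.norm(d);print(d)
x=M[:,0];print('yaw from x to d deg about z',np.degrees(np.arctan2(x[0]*d[1]-x[1]*d[0],x@d)))
tgt=np.array([.4892,-.099,0])-d*.085;tgt[2]=.2;print(tgt,tomove(tgt))
for n,p in dict(black=(375,257),red1=(365,208),red2=(351,172),ring=(289,263)).items():print(n,plane('top',*p,.04))
E
```

```text
[[-0.9   -0.     0.437]
 [-0.437  0.002 -0.9  ]
 [-0.    -1.    -0.002]]
cam in tool [-8.02710358e-02 -1.42964076e-01 -5.84574292e-06] look [ 3.12713531e-01  9.49847296e-01 -6.01999634e-04]
0.024112444919584586
[-0.22395074  0.97460046  0.        ]
yaw from x to d deg about z -102.94355206016387
[ 0.50823581 -0.18184104  0.2       ] [-12.58997706   1.03535741  -7.96434463]
black [ 0.40349353 -0.23896313  0.04      ]
red1 [ 0.5277777  -0.21209769  0.04      ]
red2 [ 0.62015422 -0.17496705  0.04      ]
ring [ 0.3819151  -0.02101575  0.04      ]
```

Call:
apply_moves([
  [60,-1.0,0.1,-0.6,-0.6],
  [50,-2.1,0.2,-1.3,-1.3],
  [40,-3.2,0.3,-2.0,-2.0],
  [30,-4.3,0.4,-2.7,-2.7],
  [30,-5.4,0.5,-3.4,-3.4],
  [30,-6.5,0.6,-4.1,-4.1],
  [30,-7.6,0.7,-4.8,-4.8],
  [30,-8.7,0.8,-5.5,-5.5],
  [30,-9.8,0.9,-6.2,-6.2],
  [30,-11.2,1,-7.1,-7.0],
  [30,-12.6,1,-8,-7.7],
  [30,-12.6,1,-8,-7.7],
])

```text
t: 1.65
tcp_pos: [0.5091, -0.1783, 0.2011]
tool_rot: [-0.554, 0.44, -0.439, 0.554]
force: [-0.3, -0.0, -0.6]
finger_gap: 0.348
```

```bash
python3 - <<'E'
from h import *
s=manip.sense();print(s['t'],s['tcp_pos'],s['q'],s['force'],s['finger_gap'])
print(rot().round(3))
c=manip.get_calibration('wrist');im=manip.snapshot('wrist');cv2.imwrite('pics/w1.png',im[:,:,::-1])
np.savez('w1.npz',**c)
for n in('top','scene'):cv2.imwrite(f'pics/{n}1.png',manip.snapshot(n)[:,:,::-1])
E
```

```text
1.65 [ 0.50910762 -0.17828093  0.20106171] [-5.44403944e-01  4.52864910e-01  1.67951419e+00  6.49192735e-04
  1.00992860e+00 -7.74800438e-01] [-0.28700733 -0.01091687 -0.62723695] 0.3476218059626758
[[ 0.228 -0.     0.974]
 [-0.974  0.001  0.228]
 [-0.001 -1.    -0.   ]]
```

View pics/w1.png

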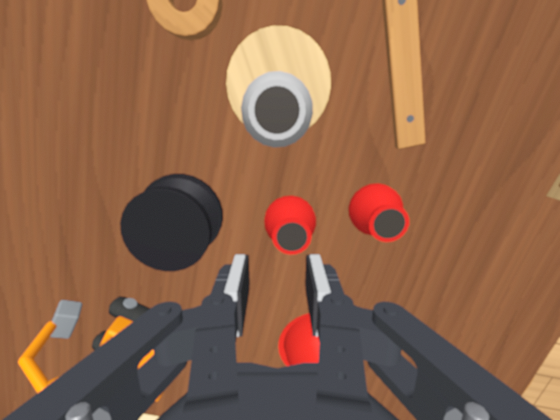

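View pics/top1.png

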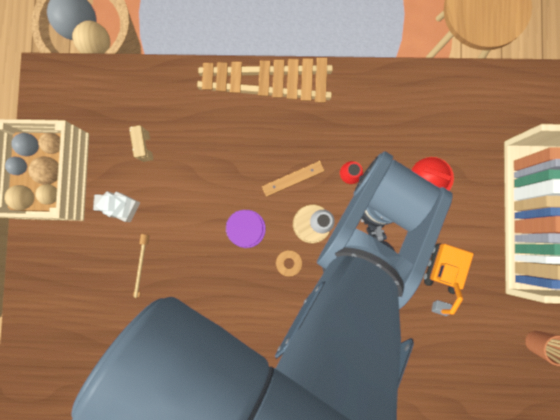

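The wrist view shows the pale stand top at about (278,80) with the grey pot's mouth at (277,109), straight ahead of the fingers. The red pots are at (290,225) and (380,212). Next I'll measure from this view.

```bash
cat >> h.py <<'E'
from scipy.optimize import least_squares
def circ(P,r=None):
    P=np.asarray(P)[:,:2]
    f=(lambda x:np.hypot(*(P-x[:2]).T)-x[2]) if r is None else (lambda x:np.hypot(*(P-x[:2]).T)-r)
    x0=list(P.mean(0))+([.03] if r is None else [])
    o=least_squares(f,x0,loss='soft_l1',f_scale=.001);return o.x,np.std(f(o.x))
def big(m):
    cs,_=cv2.findContours(m.astype(np.uint8),0,cv2.CHAIN_APPROX_NONE);return max(cs,key=cv2.contourArea)[:,0,:]
def measure(im,name,c,box,k=6):
    """box x0,y0,x1,y1; im BGR"""
    x0,y0,x1,y1=box
    cr=cv2.resize(im[y0:y1,x0:x1],None,fx=k,fy=k,interpolation=cv2.INTER_CUBIC)
    h=cv2.cvtColor(cr,cv2.COLOR_BGR2HSV)
    pale=(h[...,2]>185)&(h[...,1]>60); gl=h[...,1]<55
    hole=gl&(h[...,2]<110)
    up=lambda q:np.array([((q[:,0]+.5)/k-.5+x0),((q[:,1]+.5)/k-.5+y0)]).T
    G=big(gl); dist=cv2.distanceTransform((~gl).astype(np.uint8),2,5)
    Pc=big(pale); Pc=Pc[(dist[Pc[:,1],Pc[:,0]]>2*k)]
    W=lambda q,z:np.array([plane(name,a,b,z,c) for a,b in up(q)[::3]])
    d,e=circ(W(Pc,.06)); print('disc',d,e)
    d46,e=circ(W(Pc,.06),.046); print('disc46',d46,e)
    hh,e=circ(W(big(hole),.124)); print('hole',hh,e)
    return d,hh,W(G,.079)
E
python3 - <<'E'
from h import *
c=dict(np.load('w1.npz'));im=cv2.imread('pics/w1.png')
d,hh,_=measure(im,'wrist',c,(215,15,345,155))
print('offset',(d[:2]-hh[:2])*1000)
c=manip.get_calibration('top');im=cv2.imread('pics/top0.png')
d,hh,_=measure(im,'top',c,(282,194,342,254))
print('offset',(d[:2]-hh[:2])*1000)
E
```

```text
disc [ 0.48656739 -0.07756556  0.04615076] 0.00013848375063831337
disc46 [ 0.4865467  -0.07744994] 0.000152651968262284
hole [ 0.49007002 -0.09892097  0.01507648] 6.0064217524374516e-05
offset [-3.50262709 21.35541231]
disc [ 0.48366129 -0.07546272  0.04876541] 0.00039774328685733106
disc46 [ 0.48270262 -0.07274416] 0.0017035129255936184
hole [ 0.48919862 -0.09908325  0.01275489] 0.00021051892666127168
offset [-5.53733349 23.62052879]
```

```bash
python3 - <<'E'
from h import *
print(tomove([.5001,-.1601,.068]))
E
```

```text
[-0.7613304   4.43925801 -0.08983001]
```

Call:
apply_moves([
  [30,-0.4,0.5,-0.05,0.4],
  [30,-0.76,1.4,-0.1,0.4],
  [30,-0.76,2.3,-0.1,0.4],
  [30,-0.76,3.2,-0.1,0.4],
  [30,-0.76,3.9,-0.1,0.4],
  [30,-0.76,4.3,-0.1,0.4],
  [30,-0.76,4.43,-0.1,0.4],
  [30,-0.76,4.43,-0.1,0.4],
])

```text
t: 2.8
tcp_pos: [0.5003, -0.1603, 0.0687]
tool_rot: [-0.537, 0.46, -0.46, 0.537]
force: [0.5, 0.2, 0.3]
finger_gap: 0.35
```

```bash
python3 - <<'E'
from h import *
s=manip.sense();print(s['t'],s['tcp_pos'],s['force'],s['finger_gap'])
c=manip.get_calibration('wrist');im=manip.snapshot('wrist');cv2.imwrite('pics/w2.png',im[:,:,::-1])
np.savez('w2.npz',**c);M=rot()
for z in(-.015,.015):print(proj('wrist',s['tcp_pos']+M[:,2]*z-M[:,0]*.011,c))
print(-M[:,0])
cv2.imwrite('pics/scene2.png',cv2.resize(manip.snapshot('scene')[150:270,170:330,::-1],None,fx=5,fy=5))
E
```

```text
2.8 [ 0.50029491 -0.16031177  0.06868508] [0.48536124 0.18993253 0.32978689] 0.3503778139115673
[248.98216471 250.30298824]
[305.81725923 250.25308388]
[-1.54020927e-01  9.88067291e-01 -7.63078570e-04]
```

View pics/w2.png

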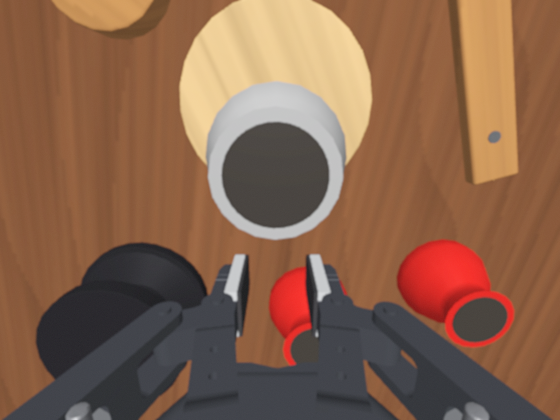

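View pics/scene2.png

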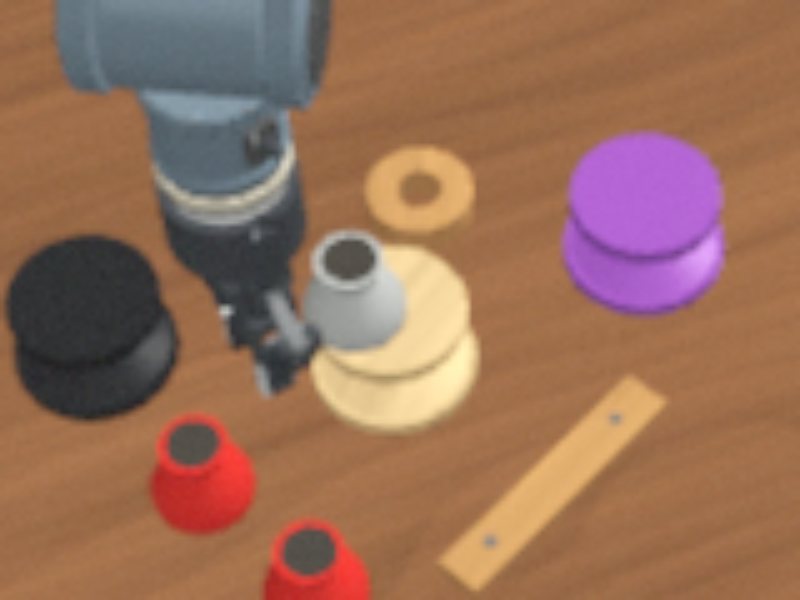

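The fingertips straddle the pot's centre line (tips at columns 248 and 307, pot mouth at 275,174). The stand disc is about (276,93).

```bash
python3 - <<'E'
from h import *
c=dict(np.load('w2.npz'));im=cv2.imread('pics/w2.png')
d,hh,_=measure(im,'wrist',c,(165,0,385,245),k=4)
s=manip.sense();M=rot()
print('offset',(d[:2]-hh[:2])*1000)
for n,p in(('stand',d),('pot',hh)):
    v=M.T@(np.array([p[0],p[1],s['tcp_pos'][2]])-s['tcp_pos']);print(n,'ahead',-v[0]*1e3,'lat',v[2]*1e3)
E
```

```text
disc [ 0.48651246 -0.0782573   0.04575303] 0.0007026197662792837
disc46 [ 0.48655254 -0.07849701] 0.0006900780162059981
hole [ 0.48992466 -0.09929633  0.01580923] 3.433992598548452e-05
offset [-3.41219919 21.03902837]
stand ahead 83.10403511304828 lat -1.3186400295896583
pot ahead 61.79048656375266 lat -1.1920036344927194
```

Call:
apply_moves([
  [30,-0.25,0,-0.04,0],
  [30,-0.5,0,-0.04,0],
  [30,-0.65,0,-0.04,0],
  [30,-0.7,0,-0.04,0],
  [30,-0.75,0,-0.04,0],
  [30,-0.8,0,-0.04,0],
  [30,-0.85,0,-0.04,0],
  [30,-0.9,0,-0.04,0],
  [30,-0.95,0,-0.04,0],
  [30,-1.0,0,-0.04,0],
  [30,-1.05,0,-0.04,0],
  [30,-1.05,0,-0.04,0],
])

```text
t: 4.4
tcp_pos: [0.494, -0.1286, 0.0684]
tool_rot: [-0.537, 0.46, -0.46, 0.537]
force: [0.1, -0.7, 0.6]
finger_gap: 0.347
```

```bash
cat > look.py <<'E'
from h import *
import sys
n=sys.argv[1];box=eval(sys.argv[2])
s=manip.sense();print(s['t'],s['tcp_pos'],s['force'],s['finger_gap'])
c=manip.get_calibration('wrist');im=manip.snapshot('wrist')[:,:,::-1].copy();cv2.imwrite(f'pics/{n}.png',im)
d,hh,_=measure(im,'wrist',c,box,k=4);M=rot()
print('offset',(d[:2]-hh[:2])*1000)
for n,p in(('stand',d),('pot',hh),('stand0',[.4865,-.0779])):
    v=M.T@(np.array([p[0],p[1],s['tcp_pos'][2]])-s['tcp_pos']);print(n,'ahead',-v[0]*1e3,'lat',v[2]*1e3)
E
python3 look.py w3 '(165,0,385,255)'
```

```text
4.4 [ 0.4939752  -0.12856554  0.06839991] [ 0.10285558 -0.72860304  0.59755352] 0.34689839016401147
disc [ 0.48640339 -0.07766091  0.04559308] 0.00010910772398564429
disc46 [ 0.4864538  -0.07805751] 0.000230685202607385
hole [ 0.48699286 -0.08696449  0.01159897] 0.0030424820540086313
offset [-0.58947635  9.30358537]
stand ahead 51.46327664222562 lat 0.3808427767961267
pot ahead 42.18027737918495 lat -0.47361625977388083
stand0 ahead 51.212132804741174 lat 0.43937122938622275
```

View pics/w3.png

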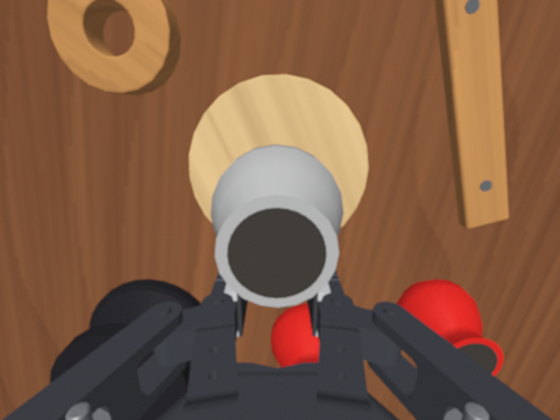

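The pot is in contact with both fingertips. The mouth is whole at (277,253), but my crop box cut it off, so I'll remeasure with a bigger box.

```bash
python3 - <<'E'
from h import *
c=manip.get_calibration('wrist');im=cv2.imread('pics/w3.png')
d,hh,_=measure(im,'wrist',c,(180,40,375,297),k=4)
s=manip.sense();M=rot()
print('offset',(d[:2]-hh[:2])*1000)
for n,p in(('stand',d),('pot',hh),('stand0',[.4865,-.0779])):
    v=M.T@(np.array([p[0],p[1],s['tcp_pos'][2]])-s['tcp_pos']);print(n,'ahead',-v[0]*1e3,'lat',v[2]*1e3)
E
```

```text
disc [ 0.48640118 -0.0776744   0.04559161] 0.00010911280716830902
disc46 [ 0.48645178 -0.07807253] 0.00023137866330274231
hole [ 0.48788184 -0.09273023  0.01589911] 7.420569973881118e-05
offset [-1.48066423 15.05583748]
stand ahead 51.512514458202524 lat 0.3691169515526839
pot ahead 36.408642893702606 lat -0.4932351577270006
stand0 ahead 51.27435477429276 lat 0.4319125342206768
```

Call:
apply_moves([
  [30,-0.04,0,0.0,0],
  [30,-0.08,0,0.01,0],
  [30,-0.12,0,0.01,0],
  [30,-0.16,0,0.01,0],
  [30,-0.2,0,0.02,0],
  [30,-0.24,0,0.02,0],
  [30,-0.28,0,0.02,0],
  [30,-0.32,0,0.03,0],
  [30,-0.36,0,0.03,0],
  [30,-0.4,0,0.03,0],
  [30,-0.42,0,0.03,0],
  [30,-0.42,0,0.03,0],
])

```text
t: 5.95
tcp_pos: [0.493, -0.1161, 0.0684]
tool_rot: [-0.537, 0.46, -0.46, 0.537]
force: [0.2, -0.6, 0.2]
finger_gap: 0.354
```

```bash
python3 look.py w4 '(180,40,375,297)'
```

```text
5.95 [ 0.49302385 -0.11610727  0.06840217] [ 0.20645558 -0.61914327  0.19883434] 0.3542043980497761
disc [ 0.48627565 -0.07684917  0.04568376] 0.000538055786920069
disc46 [ 0.48631023 -0.07708872] 0.0005609681417973132
hole [ 0.48690759 -0.08027044  0.01589319] 7.794780840003508e-05
offset [-0.63194302  3.4212785 ]
stand ahead 39.82924146240654 lat -0.606998900579722
pot ahead 36.351420387470355 lat -0.510777216046557
stand0 ahead 38.75637041850172 lat -0.547556393384132
```

View pics/w4.png

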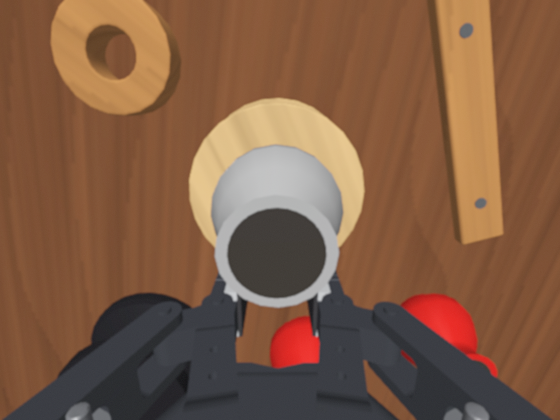

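Call:
apply_moves([
  [30,-0.03,0,0,0],
  [30,-0.06,0,0,0],
  [30,-0.085,0,0,0],
  [30,-0.085,0,0,0],
  [30,-0.04,0,0,0],
  [30,0.1,0,0,0],
  [30,0.4,0,0,0],
  [30,0.8,-0.1,0,0],
  [30,1.0,-0.8,0,0],
  [30,1.1,-1.8,0,0],
  [30,1.2,-3.0,0,0],
  [30,1.2,-3.3,0,0],
])

```text
t: 7.5
tcp_pos: [0.5001, -0.1535, 0.1697]
tool_rot: [-0.537, 0.458, -0.462, 0.537]
force: [0.1, 0.6, -0.1]
finger_gap: 0.352
```

Call:
apply_moves([
  [30,0,0,0,0],
  [30,0,0,0,0],
])

```text
t: 7.75
tcp_pos: [0.4977, -0.1514, 0.1662]
tool_rot: [0.537, -0.461, 0.459, -0.537]
force: [0.6, -0.3, -0.0]
finger_gap: 0.349
```

```bash
python3 look.py w5 '(200,10,355,180)'
```

```text
7.75 [ 0.4977291  -0.15142875  0.16624905] [ 0.64564456 -0.29205307 -0.03760894] 0.3493605736698926
disc [ 0.48648769 -0.07761771  0.04604309] 0.00014311927816701845
disc46 [ 0.48648715 -0.07761499] 0.0001431282564058978
hole [ 0.48657081 -0.07728837  0.01527867] 5.6571497052222384e-05
offset [-0.08311529 -0.32933659]
stand ahead 74.66148051258459 lat 0.29070823803296897
pot ahead 74.97403328286855 lat 0.4236798005181411
stand0 ahead 74.38067478198808 lat 0.25927972675070937
```

View pics/w5.png

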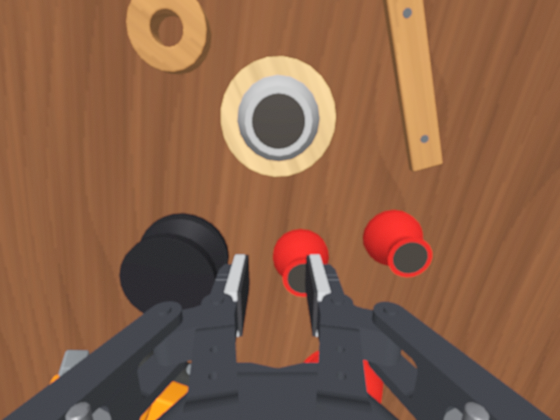

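The pot is centred to about 0.3 mm in the wrist view, with its mouth at (279,121) and the disc at (278,116). The stand has not moved. I'll back the arm away and cross-check from the other cameras.

Call:
apply_moves([
  [30,0.8,-0.8,0,0],
  [30,2,-1.6,0,0],
  [30,3.2,-2,0,0],
  [30,4.4,-2,0,0],
  [30,5,-2,0,0],
  [30,5,-2,0,0],
  [30,5,-2,0,0],
  [30,5,-2,0,0],
  [30,5,-2,0,0],
])

```text
t: 8.93
tcp_pos: [0.5218, -0.299, 0.2275]
tool_rot: [-0.537, 0.46, -0.459, 0.538]
force: [0.8, -0.8, -0.4]
finger_gap: 0.352
```

```bash
python3 - <<'E'
from h import *
s=manip.sense();print(s['t'],s['tcp_pos'],s['force'])
t=manip.snapshot('top')[:,:,::-1].copy();q=manip.snapshot('scene')[:,:,::-1].copy()
cv2.imwrite('pics/top6.png',t);cv2.imwrite('pics/scene6.png',q)
b=cv2.resize(q[150:270,170:330],None,fx=3.5,fy=3.5,interpolation=cv2.INTER_CUBIC)
cv2.imwrite('pics/c6.png',b)
for nm,im,box in(('top',t,(282,194,342,254)),('scene',q,(222,185,278,235))):
    d,hh,_=measure(im,nm,manip.get_calibration(nm),box);print(nm,'offset',(d[:2]-hh[:2])*1e3)
t0=cv2.imread('pics/top0.png');df=cv2.absdiff(t,t0).max(2);cv2.imwrite('pics/d6.png',np.hstack([t,cv2.cvtColor(df,8)])[:, :][::1, ::1] if 0 else t)
E
```

```text
8.925 [ 0.52180151 -0.29904824  0.22752742] [ 0.75809356 -0.80140047 -0.42200338]
disc [ 0.48377199 -0.07573843  0.04908896] 0.00047583699280712014
disc46 [ 0.48382946 -0.07575372] 0.0004776963081488418
hole [ 0.48583108 -0.07741679  0.01259806] 0.0002117501496432623
top offset [-2.05909774  1.67836099]
disc [ 0.51384839 -0.08737408  0.05494423] 0.005222300188487232
disc46 [ 0.52245976 -0.09046194] 0.008812920429024046
hole [ 0.48837856 -0.07948615  0.01340703] 0.0003335819971708337
scene offset [25.4698315  -7.88793342]
```

View pics/c6.png

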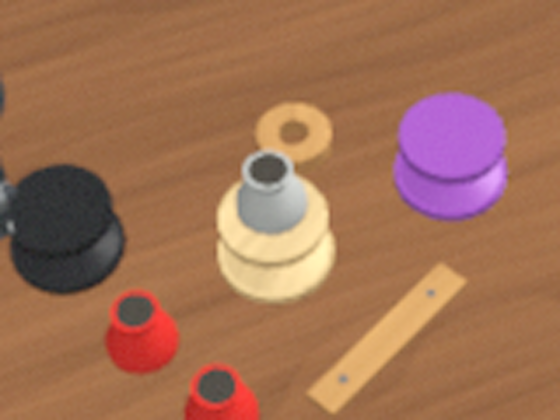

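View pics/top6.png

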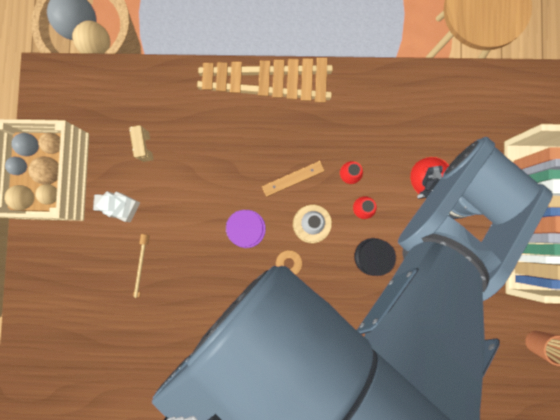

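```bash
python3 -c "
from station import manip
print(manip.sign_off())"
```

```text
the job is handed in; nothing more can be done
None
```

The pot now stands upright in the middle of the pale stand top, and the job is handed in. I nudged it about 21 mm low on the belly at roughly 10–12 mm/s, with two fingertips 30 mm apart. There was no pinching, and the force readings I took stayed under 1.2 N. I then backed the arm away; the clock stood at about 9 s of the 45 s allowed.

**Centring:** the last wrist-camera check, looking almost straight down, put the pot's centre about 0.3 mm from the stand's. The fitted disc radius was 46.0 mm, matching the 46 mm given.

**Other objects:** the stand measured within 0.1 mm of where it began. The other toys looked unmoved in the final pictures; I did not measure them.

**Checks that disagreed:**
- **Top camera:** it showed an apparent offset of 2.7 mm. Its disc fit came out too large (49 mm), most likely because the stand's wider foot shows at the edge from that angle. Its pot position agreed with the wrist view within 1 mm.
- **Scene camera:** its disc fit was also spoiled, probably because the pot hides part of the stand top and the foot shows below it. I used that picture only to see that the pot is upright.

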